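# Power up the home-made engraver in order

## Robot

A 7-joint arm with a two-finger parallel gripper is mounted at the origin on the work surface. World frame = base frame: x ahead of the robot, y to its left, z up, the work surface at z = 0. Lengths are in m, angles in rad, forces in N, time in s.
With the tool pointing down it reaches from about 0.4 to 0.85 m from the base axis. Payload 4.5 kg.
Tool frame: the origin (TCP) lies on the centre line of the jaws, within the pads' length; the fingertips stand r.tips_ahead ahead of it and the grasp point (between the pads) is the TCP (r.tips_ahead is the distance from the TCP to the fingertips, in m); z points along the fingers, y is the direction in which the jaws open and shut (so a half turn about z gives the same grasp; the last joint's range is limited). The gripper opens to 88 mm and grips with 3 to 60 N. Pads are 18 mm wide; open, the fingers measure 123 mm over their backs; the gripper's body (75 mm by 187 mm) begins 45 mm behind the grasp point.
Start: joints at [-1.112, 0.689, -0.195, 1.565, 0.157, 0.902, -0.215], TCP at [0.258, 0.569, 0.258] pointing down, gripper open.
Joint ranges: [-3.01, 3.01], [-0.46, 2.08], [-1.47, 1.51], [0.13, 2.56], [-1, 4.14], [0.04, 2.09], [-2.66, 2.66]. Speed limits (rad/s): [2.57, 2.57, 3.14, 3.14, 3.14, 3.14, 3.14].

## Interface

Orientations are given as a unit quaternion [x, y, z, w].
In Python, from plant import r gives the robot as it stands.
- The arm moves only by the shell command python3 -m inch 'ROWS' [FORCE]. ROWS is JSON, a list of rows, each a list of 5 numbers: the shift along the world's x, y, z in units of 25 mm (1.0 is 25 mm), then the turn about the world's z in units of 6 degrees (1.0 is 6 degrees), then the finger opening in mm, from 0 to 88.1. A call has 1 to 5 rows; each row shifts and turns the commanded pose from where the row before left it; what a row does not reach is not made up. A row lasts 1/10 s, in which the tool goes at most 50 mm and 8.59 degrees, less where a joint would pass 70% of its speed; a pose out of reach is approached as far as the arm can. A call is refused whole if a number of a shift passes 1 or a number of a turn 1, either way. A call with a gripper value outside its range is refused whole. The fingers move at their own pace and stop on an object; FORCE is the grip in N (left out, the last holds). Time passes only in rows, so rows that do not move let the fingers close. It gives the time, the measured TCP pose, the force and the opening at its end, in the units of the state.
- r.get_state(): the state, without advancing time (a new reading comes with each control period).
- r.snapshot(name): name is "side" or "top"; returns a dict with "pixels" (480x640x3 uint8, red, green, blue), "range_z" (480x640 float32, m along the optical axis (not along the pixel's ray), 0 where there is no reading), "K" (3x3 intrinsics, pixels), "position" and "attitude" of the camera in the world. Camera axes: x right, y up, looking along -z (the intrinsics and any distortion apply to the point x, -y, -z); pixel columns grow to the right and rows downward; lengths in m; the calibration is good to about 2 mm. A picture is of the moment at which its call begins.
- r.finish_job(): hands the job in, once; it reports no verdict.
The state is a dict: "clock": time; "q": joint angles; "qd": joint speeds; "joint_torque": joint torques, N m; "tool_pos": TCP position; "eef_rot": TCP orientation; "contact_force": force on the tool from outside, world axes, zero at the start; "moment": the same for the moment, N m; "opening": opening from 0.0 (shut) to 1.0 (fully open).
Only numpy, scipy, OpenCV 4.12 (cv2) and the standard library are available. Lean on these libraries where they do the work, as an engineer would, in place of code of your own. Each camera call takes 0.05 s, during which the arm holds its last target. There are 200 camera calls.

## Task

Switch on the engraver's three boxes by pushing their buttons in with a fingertip, in this order: the green one on the power supply, then the yellow one on the motor driver box, then the blue one on the spindle speed box. Push each lightly, well in but without ramming it, so that it stays in. Leave the red button alone, and do not pick up, shift or tip the boxes or anything else on the bench.

Things in the scene. Friction and masses are not known exactly. Their poses are not given: they have to be found in the camera images.
- green_button_top (a point): Centre of the top face of the green button on the power supply; the point moves down with the button. The button is a cap 24 mm across, in the middle of the box's top. When out, its top stands 22 mm above the box's flat top, 84 mm above the bench; a black collar 36 mm across and 4 mm high surrounds it. z up, x and y as the box's.
- green_button (a joint): Depth in m by which the green round button is pushed in: 0 = fully out, 0.010 = fully in (10 mm); it grows as the button goes down. A steady push of about 2.5 N moves it, and it stays where it is left (no click, it does not come back); it counts as pushed in from 5 mm on. Once fully in, its cap gives up to 6 mm more on a spring (4.5 N, then about 1.5 N more per mm, not counted in this depth) before it is rigid; that part comes back.
- yellow_button_top (a point): Centre of the top face of the yellow button on the motor driver box; the point moves down with the button. The button is a cap 24 mm across, 35 mm from the middle of the box's top towards its +y end. When out, its top stands 22 mm above the box's flat top, 70 mm above the bench; a black collar 36 mm across and 4 mm high surrounds it. z up, x and y as the box's.
- yellow_button (a joint): Depth in m by which the yellow round button is pushed in: 0 = fully out, 0.010 = fully in (10 mm); it grows as the button goes down. A steady push of about 2.5 N moves it, and it stays where it is left (no click, it does not come back); it counts as pushed in from 5 mm on. Once fully in, its cap gives up to 6 mm more on a spring (4.5 N, then about 1.5 N more per mm, not counted in this depth) before it is rigid; that part comes back.
- blue_button_top (a point): Centre of the top face of the blue button on the spindle speed box; the point moves down with the button. The button is a cap 24 mm across, in the middle of the box's top. When out, its top stands 22 mm above the box's flat top, 64 mm above the bench; a black collar 36 mm across and 4 mm high surrounds it. z up, x and y as the box's.
- blue_button (a joint): Depth in m by which the blue round button is pushed in: 0 = fully out, 0.010 = fully in (10 mm); it grows as the button goes down. A steady push of about 2.5 N moves it, and it stays where it is left (no click, it does not come back); it counts as pushed in from 5 mm on. Once fully in, its cap gives up to 6 mm more on a spring (4.5 N, then about 1.5 N more per mm, not counted in this depth) before it is rigid; that part comes back.
- red_button_top (a point): Centre of the top face of the red button on the motor driver box; the point moves down with the button. The button is a cap 24 mm across, 35 mm from the middle of the box's top towards its -y end, 70 mm from the yellow button. When out, its top stands 22 mm above the box's flat top, 70 mm above the bench; a black collar 36 mm across and 4 mm high surrounds it. z up, x and y as the box's.
- red_button (a joint): Depth in m by which the red round button is pushed in: 0 = fully out, 0.010 = fully in (10 mm); it grows as the button goes down. It is a spring button (under 1 N at first, about 3 N at 10 mm) that comes back. Not to be pressed.
- psu: Power supply: bare aluminium box 110 x 100 x 62 mm (x, y, z) on rubber feet, about 0.9 kg, loose on the bench; white knob and red and black terminals stick out 14 mm from its -x face; the green button is on its top. Origin: centre of its underside, z up.
- driver: Motor driver box: black plastic box 90 x 134 x 48 mm (x, y, z) with an aluminium heat sink 18 mm deep along its +x face, on rubber feet, about 0.9 kg, loose on the bench; the yellow and the red button are on its top. Origin: centre of the box's underside, z up.
- speedbox: Spindle speed box: beige plastic box 120 x 90 x 42 mm (x, y, z) with a black dial sticking out 16 mm from its -x face, on rubber feet, about 0.9 kg, loose on the bench; the blue button is on its top. Origin: centre of its underside, z up.
- spool: Solder spool standing upright, yellow flanges, 54 mm across, 45 mm high. Origin: centre of its underside. Loose, stands on the bench, not to be moved.
- jar: Amber flux jar with a white cap, 48 mm across, 50 mm high. Origin: centre of its underside. Loose, stands on the bench, not to be moved.
- tape: Roll of blue tape lying flat, 84 mm across, 19 mm high. Origin: centre of its underside. Loose, stands on the bench, not to be moved.
- screwdriver: Screwdriver with an orange handle, 170 mm long, lying along its x axis, handle to -x. Loose, stands on the bench, not to be moved.
- spanner: Steel open spanner, 150 mm long, lying along its x axis, handle to -x. Loose, stands on the bench, not to be moved.
- mouse: Black computer mouse, 100 x 60 x 34 mm (x, y, z). Origin: centre of its underside. Loose, stands on the bench, not to be moved.
Not all that is in view belongs to the job. Leave any brown or purple look-alike of the driver alone.

How it is judged:
On the way, in this order (a step that is already met when the one before it is completed fails the run):
1. green pushed in at least 5 mm while yellow and blue are still out (value of joint green_button above 0.005 m and value of joint each of yellow_button, blue_button below 0.003 m), for 0.1 s.
2. then yellow pushed in at least 5 mm, green still in, blue still out (value of joint each of green_button, yellow_button above 0.005 m and value of joint blue_button below 0.003 m), for 0.1 s.
3. then blue pushed in at least 5 mm, green and yellow still in (value of joint each of green_button, yellow_button, blue_button above 0.005 m), for 0.1 s.
At the end, for the whole second after the job is handed in: Green, yellow and blue are each pushed in at least 5 mm and stay so, red is out (less than 3 mm in); the three boxes stand level (within 0.1 rad), at rest, and they and all other things lie within 20 mm of where they stood (all of step 3 and value of joint red_button below 0.003 m and distance of each of psu, driver, speedbox, spool, jar, tape, screwdriver, spanner, mouse from where it was at the start of the episode below 0.02 m and angle between each of psu, driver, speedbox's own z axis and vertical below 0.1 rad and linear speed of each of psu, driver, speedbox below 0.02 m/s); the robot touches nothing.
It fails at once if the red button pressed in 3 mm or more (value of joint red_button above 0.003 m).
It fails at once if a box or its button pushed with more than 20 N (contact force between any of the arm, the fingers and psu above 20 N or contact force between any of the arm, the fingers and driver above 20 N or contact force between any of the arm, the fingers and speedbox above 20 N).
It fails at once if a box shifted or lifted more than 20 mm, or tipped more than 0.1 rad (distance of any of psu, driver, speedbox from where it was at the start of the episode above 0.02 m or angle between any of psu, driver, speedbox's own z axis and vertical above 0.1 rad).
It fails at once if another thing on the bench moved or lifted more than 20 mm (distance of any of spool, jar, tape, screwdriver, spanner, mouse from where it was at the start of the episode above 0.02 m).
It also fails if it takes over 51 s, if anything falls off the work surface, if the arm or the gripper's body presses on something with over 40 N, if the wrist force passes 120 N, or if a joint passes its speed limit or range.

## Working session

There is one attempt and no reset: what is moved stays moved. The work goes in short steps, Python scripts to look and compute and a shell command to move; the robot and the scene stay as the last step left them, time stands still between calls to the robot, and variables do not carry over. Pictures are saved under pics/ and viewed, about 8 in all and at most 12, crops included, and the job is handed in when it is done.

```bash
mkdir -p pics; cat > h.py <<'E'
import numpy as np, cv2
from scipy.spatial.transform import Rotation as R
from plant import r
def snap(n,f):
    s=r.snapshot(n); np.save(f'{f}.npy',s,allow_pickle=True)
    cv2.imwrite(f'pics/{f}.png',s['pixels'][:,:,::-1]); return s
def load(f): return np.load(f'{f}.npy',allow_pickle=True).item()
def rot(s):
    a=np.array(s['attitude']); return a if a.shape==(3,3) else R.from_quat(a).as_matrix()
def cloud(s):
    z=s['range_z'].astype(float); v,u=np.mgrid[:480,:640]; K=np.array(s['K'])
    x=(u-K[0,2])/K[0,0]*z; y=(v-K[1,2])/K[1,1]*z
    return np.stack([x,-y,-z],-1)@rot(s).T+np.array(s['position'])
E
python3 - <<'E'
from h import *
for n in('top','side'):
    s=snap(n,n+'0'); print({k:s[k] for k in s if k not in('pixels','range_z')})
print(r.tips_ahead, r.get_state())
E
```

```text
{'K': array([[538.10268505,   0.        , 313.64468464],
       [  0.        , 538.10268505, 234.46978379],
       [  0.        ,   0.        ,   1.        ]]), 'position': array([0.4130901 , 0.02554472, 1.60380248]), 'attitude': array([-0.02306306,  0.02214631,  0.7103728 , -0.70309895])}
{'K': array([[624.19472455,   0.        , 319.89620792],
       [  0.        , 624.19472455, 233.40931256],
       [  0.        ,   0.        ,   1.        ]]), 'position': array([ 0.48728552, -1.06024733,  1.02276169]), 'attitude': array([ 0.4177927 , -0.00452402, -0.01003734,  0.90847567])}
0.019 {'clock': 0.1, 'q': array([-1.11222062,  0.68988901, -0.19450736,  1.56619577,  0.15726386,
        0.90248835, -0.21508528]), 'qd': array([-0.00089181, -0.00349871,  0.00054443, -0.00314394,  0.00049032,
        0.0001563 ,  0.00082193]), 'joint_torque': array([-3.06812035e-03, -5.28498745e+01, -1.27131421e+00, -1.53834254e+01,
       -5.25274768e-02,  2.08647834e-03,  3.08505366e-05]), 'tool_pos': array([0.2573961 , 0.56897421, 0.25700859]), 'eef_rot': array([ 2.10768560e-01,  9.77535666e-01, -7.88284352e-04, -1.21768968e-04]), 'contact_force': array([ 0.54857218, -0.33073301, -0.92486023]), 'moment': array([ 0.02330154,  0.00778553, -0.01608382]), 'opening': 0.9999707758652253}
```

View pics/top0.png

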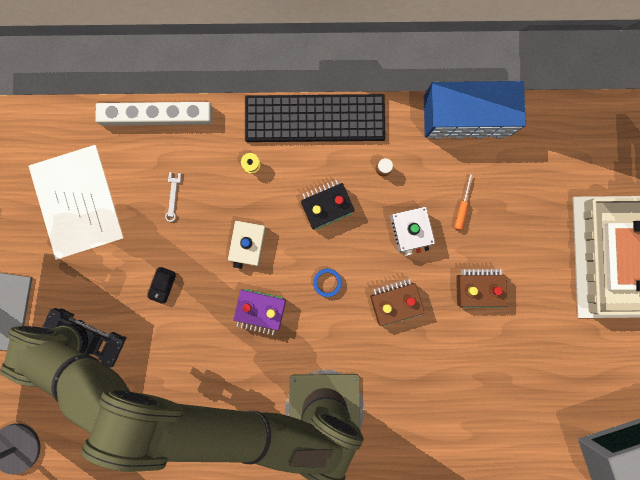

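View pics/side0.png

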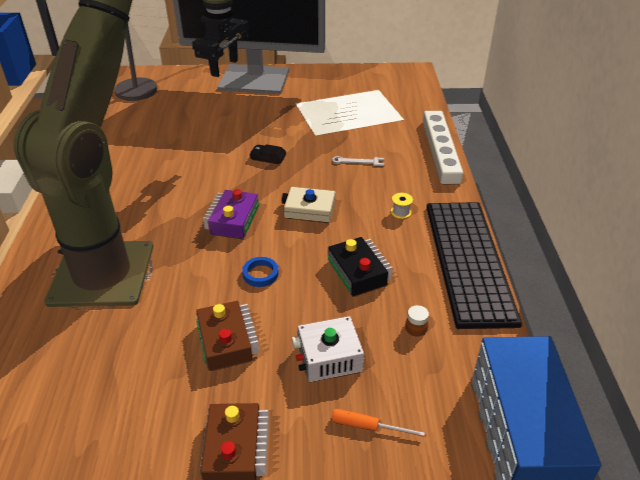

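Top view: the real driver is the black box at (328,205), with yellow at (317,210) and red at (339,200). The brown boxes (397,303), (484,290) and the purple one (259,312) are the look-alikes, ruled out by colour. Green is at (414,229) on the aluminium PSU, and blue at (246,243) on the beige box. I'll measure these and confirm in one crop.

```bash
python3 - <<'E'
from h import *
H={'green':((50,80),),'yellow':((22,33),),'blue':((100,125),),'red':((0,6),(174,180))}
px={'top':{'green':(414,229),'yellow':(317,210),'blue':(246,243),'red':(339,200)},'side':{'green':(330,335),'yellow':(351,245),'blue':(310,195),'red':(365,264)}}
hh={'green':.084,'yellow':.07,'blue':.064,'red':.07}
for n in px:
    s=load(n+'0'); P=cloud(s); hsv=cv2.cvtColor(s['pixels'],cv2.COLOR_RGB2HSV).astype(int)
    for c,(u,v) in px[n].items():
        m=np.zeros((480,640),bool)
        for a,b in H[c]: m|=(hsv[...,0]>=a)&(hsv[...,0]<=b)
        m&=(hsv[...,1]>130)&(hsv[...,2]>60)
        w=np.zeros_like(m); w[v-12:v+13,u-12:u+13]=1; m&=w
        Q=P[m]; zt=np.percentile(Q[:,2],90); t=Q[abs(Q[:,2]-zt)<.006]
        vv,uu=np.nonzero(m)
        print(n,c,m.sum(),len(t),'px',uu.mean().round(1),vv.mean().round(1),'mid',((t.min(0)+t.max(0))/2).round(4),'mean',t.mean(0).round(4), 'ext',np.ptp(t,0).round(4))
s=load('top0')
cv2.imwrite('pics/crop0.png',cv2.resize(s['pixels'][150:280,220:450,::-1],None,fx=3.4,fy=3.4,interpolation=cv2.INTER_CUBIC))
E
```

```text
top green 57 34 px 414.0 228.0 mid [ 0.5257 -0.2581  0.0869] mean [ 0.5255 -0.2578  0.0856] ext [0.0225 0.0209 0.0084]
top yellow 57 32 px 316.2 208.9 mid [0.5842 0.0181 0.0733] mean [0.5841 0.0192 0.0717] ext [0.018  0.0201 0.009 ]
top blue 58 40 px 245.1 242.4 mid [0.4907 0.2236 0.0657] mean [0.4909 0.2234 0.0647] ext [0.0201 0.0236 0.0086]
top red 66 46 px 338.6 199.6 mid [ 0.611  -0.0452  0.0718] mean [ 0.6112 -0.045   0.0711] ext [0.0211 0.0205 0.0087]
side green 137 91 px 329.8 334.6 mid [ 0.5235 -0.2628  0.0851] mean [ 0.5235 -0.2636  0.0846] ext [0.0216 0.0236 0.0091]
side yellow 58 53 px 350.6 242.6 mid [0.5814 0.0187 0.071 ] mean [0.5812 0.0166 0.0706] ext [0.0209 0.0237 0.0084]
side blue 78 39 px 309.3 194.4 mid [0.4887 0.218  0.0664] mean [0.4881 0.2181 0.0655] ext [0.018  0.0256 0.008 ]
side red 132 76 px 364.3 263.5 mid [ 0.6078 -0.0468  0.0718] mean [ 0.6082 -0.0492  0.0705] ext [0.0237 0.0258 0.01  ]
```

View pics/crop0.png

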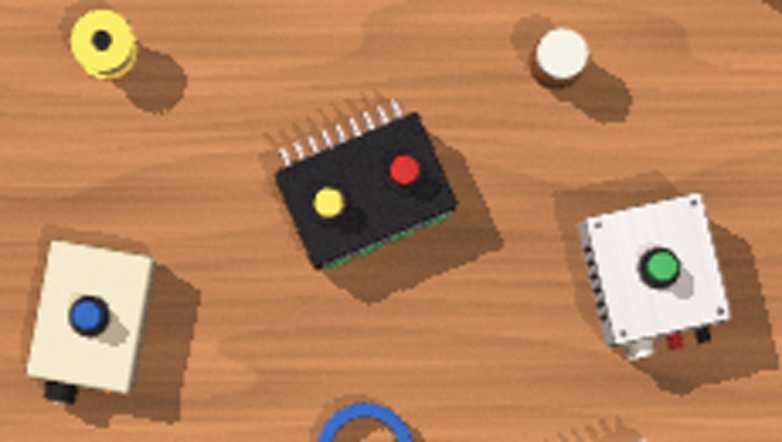

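All confirmed: black driver with yellow/red, aluminium PSU, beige speed box. Targets, averaged over the two views, are green (0.5245,-0.260), yellow (0.582,0.018) and blue (0.490,0.221). I'll close the fingers and travel high to green.

```bash
python3 -m inch '[[0.2,-0.5,0,0,0],[0.3,-1,0,0,0],[0.3,-1,0,0,0],[0.3,-1,0,0,0],[0.3,-1,0,0,0]]' 5
python3 -m inch '[[0.4,-1,0,0,0],[0.4,-1,0,0,0],[0.4,-1,0,0,0],[0.4,-1,0,0,0],[0.4,-1,0,0,0]]'
python3 -m inch '[[0.4,-1,0,0,0],[0.4,-1,0,0,0],[0.4,-1,0,0,0],[0.4,-1,0,0,0],[0.4,-1,0,0,0]]'
```

```text
clock: 0.6
tool_pos: [0.2932, 0.4546, 0.2576]
eef_rot: [0.211, 0.977, -0.001, 0.0]
contact_force: [0.9, 0.2, -0.3]
opening: 0.569
clock: 1.1
tool_pos: [0.3429, 0.3296, 0.2577]
eef_rot: [0.211, 0.977, -0.0, 0.0]
contact_force: [0.4, -1.5, -0.4]
opening: 0.117
clock: 1.6
tool_pos: [0.3925, 0.2047, 0.2577]
eef_rot: [0.211, 0.977, -0.0, -0.0]
contact_force: [0.6, -0.2, 0.4]
opening: 0.004
```

```bash
python3 -m inch '[[0.3,-1,0,0,0],[0.3,-1,0,0,0],[0.3,-1,0,0,0],[0.3,-1,0,0,0],[0.3,-1,0,0,0]]'
python3 -m inch '[[0.3,-1,0,0,0],[0.3,-1,0,0,0],[0.3,-1,0,0,0],[0.3,-1,0,0,0],[0.3,-1,0,0,0]]'
python3 -m inch '[[0.3,-1,0,0,0],[0.3,-1,0,0,0],[0.3,-1,0,0,0],[0.3,-1,0,0,0],[0.3,-1,0,0,0]]'
python3 -m inch '[[0.2,-1,0,0,0],[0.2,-1,0,0,0],[0.2,-1,0,0,0],[0.2,-0.4,-0.5,0,0],[0,0,-1,0,0]]'
python3 -m inch '[[0,0,-1,0,0],[0,0,-1,0,0],[0,0,-0.6,0,0],[0,0,0,0,0],[0,0,0,0,0]]'
python3 - <<'E'
from h import *
s=snap('side','side1'); print(r.get_state()['tool_pos'])
cv2.imwrite('pics/crop1.png',cv2.resize(s['pixels'][230:400,230:440,::-1],None,fx=3.5,fy=3.5,interpolation=cv2.INTER_CUBIC))
E
```

```text
clock: 2.1
tool_pos: [0.4296, 0.0799, 0.2578]
eef_rot: [0.211, 0.977, -0.0, -0.0]
contact_force: [-0.1, 0.2, 0.5]
opening: 0.002
clock: 2.6
tool_pos: [0.4668, -0.045, 0.2577]
eef_rot: [0.211, 0.977, -0.0, -0.0]
contact_force: [0.2, 0.8, 0.4]
opening: 0.004
clock: 3.1
tool_pos: [0.5041, -0.1698, 0.2577]
eef_rot: [0.211, 0.977, -0.0, -0.0]
contact_force: [-0.6, -0.6, 0.2]
opening: 0.005
clock: 3.6
tool_pos: [0.5258, -0.2555, 0.2204]
eef_rot: [0.213, 0.977, -0.001, 0.002]
contact_force: [-0.9, 0.9, -0.0]
opening: 0.007
clock: 4.1
tool_pos: [0.5247, -0.2524, 0.1549]
eef_rot: [0.21, 0.978, 0.0, -0.001]
contact_force: [0.5, -0.5, 0.3]
opening: 0.0
[ 0.52521381 -0.25268219  0.15559647]
```

View pics/crop1.png

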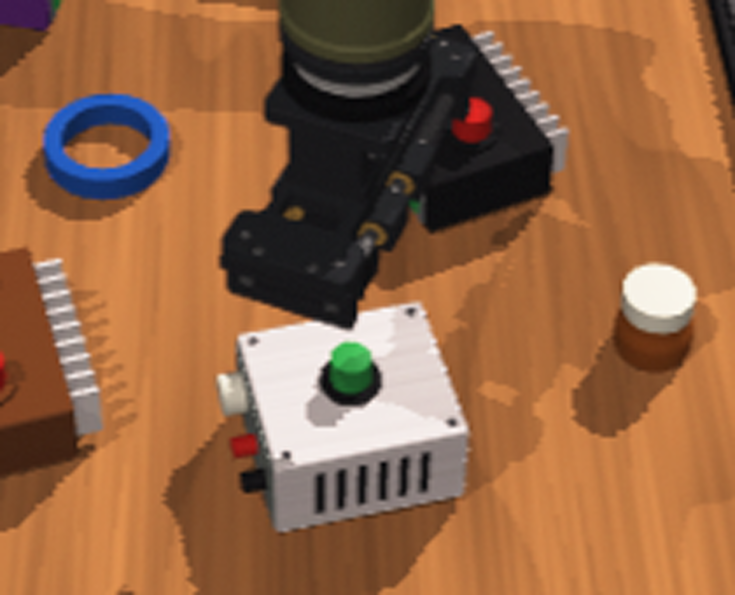

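The view of the fingertips is hidden by the near end of the wide gripper body, but the pose agrees with the calibration. Nudging y by -7 mm and going down to just above the cap (contact is expected at TCP z ≈ 0.103).

```bash
python3 -m inch '[[0,-0.3,-0.4,0,0],[0,0,-0.6,0,0],[0,0,-0.6,0,0],[0,0,-0.3,0,0],[0,0,0,0,0]]'
python3 -m inch '[[0,0,-0.1,0,0],[0,0,-0.1,0,0],[0,0,0,0,0],[0,0,0,0,0]]'
```

```text
clock: 4.65
tool_pos: [0.5245, -0.2607, 0.107]
eef_rot: [0.211, 0.978, 0.0, -0.001]
contact_force: [0.1, -0.9, 0.2]
opening: 0.007
clock: 5.05
tool_pos: [0.5252, -0.2605, 0.103]
eef_rot: [0.211, 0.978, -0.0, 0.0]
contact_force: [0.3, 0.1, -0.3]
opening: 0.003
```

```bash
python3 -m inch '[[0,0,-0.1,0,0],[0,0,0,0,0],[0,0,0,0,0]]'
python3 -m inch '[[0,0,-0.1,0,0],[0,0,0,0,0],[0,0,0,0,0]]'
python3 -m inch '[[0,0,-0.1,0,0],[0,0,0,0,0],[0,0,0,0,0]]'
```

```text
clock: 5.35
tool_pos: [0.5252, -0.2606, 0.1003]
eef_rot: [0.211, 0.978, 0.0, 0.0]
contact_force: [0.3, -0.5, 0.2]
opening: 0.005
clock: 5.65
tool_pos: [0.5251, -0.2605, 0.0976]
eef_rot: [0.211, 0.978, 0.0, -0.0]
contact_force: [-0.3, -0.3, 1.2]
opening: 0.006
clock: 5.95
tool_pos: [0.5248, -0.2604, 0.095]
eef_rot: [0.211, 0.978, 0.0, -0.0]
contact_force: [0.6, -0.5, 1.1]
opening: 0.005
```

```bash
python3 -m inch '[[0,0,-0.1,0,0],[0,0,0,0,0],[0,0,0,0,0]]'
python3 - <<'E'
from h import *
print(np.mean([ (snap('side','side2'),r.get_state()['contact_force'])[1] for _ in range(4)],0))
s=load('side2')
cv2.imwrite('pics/crop2.png',cv2.resize(s['pixels'][260:400,250:400,::-1],None,fx=4,fy=4,interpolation=cv2.INTER_CUBIC))
E
```

```text
clock: 6.25
tool_pos: [0.5249, -0.2604, 0.093]
eef_rot: [0.211, 0.978, -0.0, -0.0]
contact_force: [-0.7, 0.8, 5.3]
opening: 0.002
[-1.44796972  0.91491112  5.12768721]
```

View pics/crop2.png

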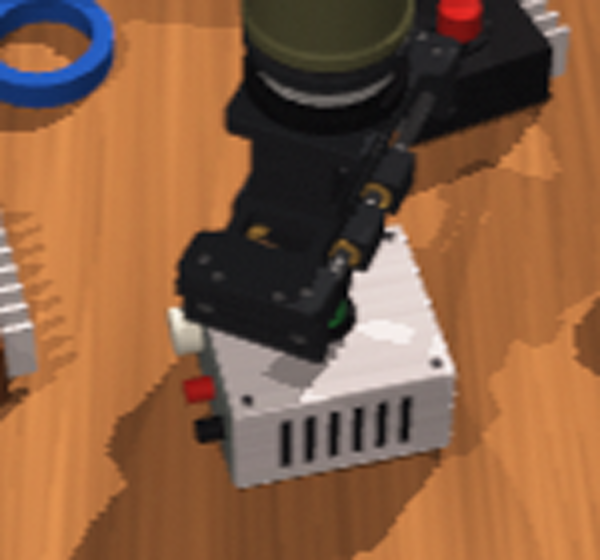

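5.1 N at TCP z 0.093, exactly the fully-in height: green is in on its stop. Lifting and travelling to yellow.

```bash
python3 -m inch '[[0,0,0.5,0,0],[0,0,1,0,0],[0,0,1,0,0],[0,0.5,1,0,0],[0.2,1,0.5,0,0]]'
python3 -m inch '[[0.2,1,0,0,0],[0.2,1,0,0,0],[0.2,1,0,0,0],[0.2,1,0,0,0],[0.2,1,0,0,0]]'
python3 -m inch '[[0.2,1,0,0,0],[0.2,1,0,0,0],[0.2,1,0,0,0],[0.3,1,0,0,0],[0.2,0.6,0,0,0]]'
python3 -m inch '[[0.2,0,-0.5,0,0],[0,0,-1,0,0],[0,0,-0.8,0,0],[0,0,0,0,0],[0,0,0,0,0]]'
python3 - <<'E'
from h import *
s=snap('side','side3'); P=cloud(s)
hsv=cv2.cvtColor(s['pixels'],cv2.COLOR_RGB2HSV).astype(int)
m=(abs(hsv[...,0]-65)<15)&(hsv[...,1]>130)&(hsv[...,2]>60); m[:320]=0;m[355:]=0;m[:,:315]=0;m[:,345:]=0
Q=P[m]; print(m.sum(),np.percentile(Q[:,2],[50,80,90,97])); print(r.get_state()['tool_pos'])
cv2.imwrite('pics/crop3.png',cv2.resize(s['pixels'][170:390,230:430,::-1],None,fx=2.7,fy=2.7,interpolation=cv2.INTER_CUBIC))
E
```

```text
clock: 6.95
tool_pos: [0.5301, -0.2257, 0.1952]
eef_rot: [0.213, 0.977, -0.001, 0.002]
contact_force: [0.5, -0.4, -0.0]
opening: 0.002
clock: 7.45
tool_pos: [0.5553, -0.097, 0.1933]
eef_rot: [0.211, 0.978, 0.0, 0.0]
contact_force: [-0.2, 1.0, -0.5]
opening: 0.007
clock: 7.95
tool_pos: [0.583, 0.0197, 0.1933]
eef_rot: [0.21, 0.978, 0.001, 0.0]
contact_force: [0.5, -0.3, -0.1]
opening: 0.005
clock: 8.45
tool_pos: [0.5873, 0.0155, 0.1348]
eef_rot: [0.212, 0.977, -0.001, -0.0]
contact_force: [1.3, -0.5, 0.3]
opening: 0.005
113 [0.07408108 0.07699089 0.07795618 0.07909698]
[0.58792443 0.01586562 0.13557021]
```

View pics/crop3.png

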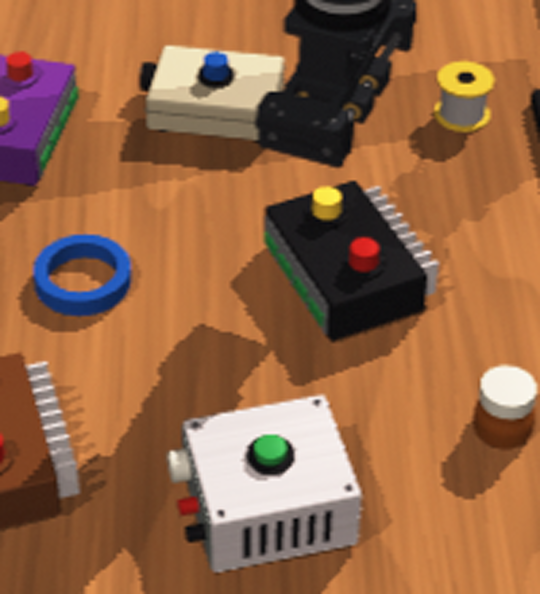

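Green is clearly in (cap top ≈0.075) and the PSU is undisturbed. Now yellow: correct x by -5 mm and y by +2.5 mm, then go down (contact ≈0.089, fully in ≈0.079).

```bash
python3 -m inch '[[-0.2,0.1,-0.4,0,0],[0,0,-0.6,0,0],[0,0,-0.5,0,0],[0,0,-0.2,0,0],[0,0,0,0,0]]'
python3 -m inch '[[0,0,-0.1,0,0],[0,0,-0.1,0,0],[0,0,0,0,0],[0,0,0,0,0]]'
python3 -m inch '[[0,0,-0.1,0,0],[0,0,0,0,0],[0,0,0,0,0]]'
```

```text
clock: 9.0
tool_pos: [0.5825, 0.0192, 0.0925]
eef_rot: [0.211, 0.978, -0.0, -0.0]
contact_force: [-0.4, 0.5, -0.6]
opening: 0.005
clock: 9.4
tool_pos: [0.5828, 0.0195, 0.088]
eef_rot: [0.211, 0.978, 0.0, 0.0]
contact_force: [0.4, -0.6, 0.4]
opening: 0.007
clock: 9.7
tool_pos: [0.5827, 0.0195, 0.0852]
eef_rot: [0.211, 0.978, 0.0, 0.0]
contact_force: [0.7, -0.6, 1.6]
opening: 0.001
```

```bash
python3 -m inch '[[0,0,-0.1,0,0],[0,0,0,0,0],[0,0,0,0,0]]'
python3 -m inch '[[0,0,-0.1,0,0],[0,0,0,0,0],[0,0,0,0,0]]'
python3 -m inch '[[0,0,-0.1,0,0],[0,0,0,0,0],[0,0,0,0,0]]'
```

```text
clock: 10.0
tool_pos: [0.5824, 0.0195, 0.0826]
eef_rot: [0.211, 0.978, 0.0, -0.0]
contact_force: [0.3, 0.0, 0.4]
opening: 0.003
clock: 10.3
tool_pos: [0.5822, 0.0195, 0.08]
eef_rot: [0.211, 0.978, -0.0, -0.0]
contact_force: [-0.2, 0.1, -0.5]
opening: 0.008
clock: 10.6
tool_pos: [0.5824, 0.0195, 0.0781]
eef_rot: [0.211, 0.978, -0.0, -0.0]
contact_force: [-1.1, -0.3, 6.1]
opening: 0.002
```

6.1 N at full depth: yellow is in. On to blue.

```bash
python3 -m inch '[[0,0,0.5,0,0],[0,0,1,0,0],[0,0,1,0,0],[-0.2,0.5,1,0,0],[-0.5,1,0.5,0,0]]'
python3 -m inch '[[-0.5,1,0,0,0],[-0.5,1,0,0,0],[-0.5,1,0,0,0],[-0.5,1,0,0,0],[-0.5,1,0,0,0]]'
python3 -m inch '[[-0.5,1,0,0,0],[0,0.6,-0.4,0,0],[0,0,-1,0,0],[0,0,-0.6,0,0],[0,0,0,0,0]]'
python3 - <<'E'
from h import *
s=snap('side','side4'); P=cloud(s); print(r.get_state()['tool_pos'])
cv2.imwrite('pics/crop4.png',cv2.resize(s['pixels'][140:390,230:430,::-1],None,fx=2.4,fy=2.4,interpolation=cv2.INTER_CUBIC))
E
```

```text
clock: 11.1
tool_pos: [0.5669, 0.0549, 0.1802]
eef_rot: [0.213, 0.977, 0.0, 0.002]
contact_force: [0.8, 0.2, -0.8]
opening: 0.007
clock: 11.6
tool_pos: [0.502, 0.1829, 0.1783]
eef_rot: [0.211, 0.978, 0.0, 0.0]
contact_force: [0.7, -0.4, 0.5]
opening: 0.007
clock: 12.1
tool_pos: [0.4895, 0.2209, 0.1257]
eef_rot: [0.211, 0.977, -0.002, -0.001]
contact_force: [-0.3, -0.2, -0.1]
opening: 0.005
[0.49011039 0.22117762 0.12677139]
```

View pics/crop4.png

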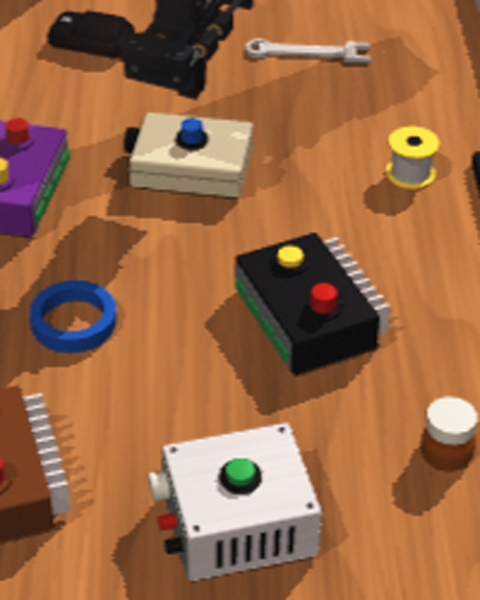

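Yellow is in, red is out, the boxes are undisturbed and the tool is over blue. Descending (contact ≈0.083, fully in ≈0.073).

```bash
python3 -m inch '[[0,0,-0.5,0,0],[0,0,-0.6,0,0],[0,0,-0.4,0,0],[0,0,-0.1,0,0],[0,0,0,0,0]]'
python3 -m inch '[[0,0,-0.1,0,0],[0,0,-0.1,0,0],[0,0,0,0,0],[0,0,0,0,0]]'
python3 -m inch '[[0,0,-0.1,0,0],[0,0,0,0,0],[0,0,0,0,0]]'
python3 -m inch '[[0,0,-0.1,0,0],[0,0,0,0,0],[0,0,0,0,0]]'
```

```text
clock: 12.65
tool_pos: [0.4901, 0.2219, 0.0875]
eef_rot: [0.211, 0.978, -0.0, -0.0]
contact_force: [0.1, -0.2, 0.7]
opening: 0.008
clock: 13.05
tool_pos: [0.4901, 0.222, 0.0829]
eef_rot: [0.211, 0.978, 0.0, 0.0]
contact_force: [-1.1, 0.5, -0.8]
opening: 0.006
clock: 13.35
tool_pos: [0.4901, 0.222, 0.0802]
eef_rot: [0.211, 0.978, 0.0, 0.0]
contact_force: [-0.7, -1.0, 1.0]
opening: 0.006
clock: 13.65
tool_pos: [0.4899, 0.2219, 0.0776]
eef_rot: [0.211, 0.978, -0.0, -0.0]
contact_force: [0.4, -0.8, -0.3]
opening: 0.004
```

```bash
python3 -m inch '[[0,0,-0.1,0,0],[0,0,0,0,0],[0,0,0,0,0]]'
python3 -m inch '[[0,0,-0.1,0,0],[0,0,0,0,0],[0,0,0,0,0]]'
```

```text
clock: 13.95
tool_pos: [0.49, 0.2219, 0.0751]
eef_rot: [0.211, 0.978, -0.0, -0.0]
contact_force: [-0.4, -0.4, -0.3]
opening: 0.004
clock: 14.25
tool_pos: [0.4901, 0.222, 0.073]
eef_rot: [0.211, 0.978, 0.0, 0.0]
contact_force: [-1.1, -0.4, 4.8]
opening: 0.003
```

4.8 N at the stop: blue is in. Lifting clear and moving aside to check.

```bash
python3 -m inch '[[0,0,0.5,0,0],[0,0,1,0,0],[0,0,1,0,0],[0,0,1,0,0],[0,0,1,0,0]]'
python3 -m inch '[[-0.3,1,1,0,0],[-0.3,1,1,0,0],[-0.3,1,0,0,0],[-0.3,1,0,0,0],[-0.3,1,0,0,0]]'
python3 -m inch '[[-0.3,1,0,0,0],[-0.3,1,0,0,0],[-0.3,1,0,0,0],[0,0,0,0,0],[0,0,0,0,0]]'
python3 - <<'E'
from h import *
s=snap('side','side5'); t=snap('top','top5'); P=cloud(s)
for c,u,v in(('green',330,340),('yellow',351,248),('blue',310,197),('red',365,264)):
    print(c,np.percentile(P[v-6:v+7,u-5:u+6,2],[50,90]).round(4))
a,b=load('top0')['pixels'],t['pixels']
d=cv2.absdiff(a,b).max(2)[150:330,140:520]
print('changed px per top-view block',(d>60).sum())
cv2.imwrite('pics/crop5.png',cv2.resize(s['pixels'][130:450,180:460,::-1],None,fx=1.8,fy=1.8,interpolation=cv2.INTER_CUBIC))
cv2.imwrite('pics/top5.png',b[:,:,::-1])
E
```

```text
clock: 14.75
tool_pos: [0.4899, 0.2218, 0.1868]
eef_rot: [0.211, 0.978, 0.0, 0.0]
contact_force: [1.1, 0.1, 0.7]
opening: 0.009
clock: 15.25
tool_pos: [0.4522, 0.3478, 0.2362]
eef_rot: [0.211, 0.978, 0.0, 0.0]
contact_force: [-0.1, 0.0, 0.3]
opening: 0.006
clock: 15.75
tool_pos: [0.4298, 0.4217, 0.2355]
eef_rot: [0.21, 0.978, -0.0, 0.0]
contact_force: [-0.1, 0.1, -0.1]
opening: 0.008
green [0.0711 0.0758]
yellow [0.0549 0.0628]
blue [0.0477 0.0568]
red [0.0654 0.0724]
changed px per top-view block 2834
```

View pics/crop5.png

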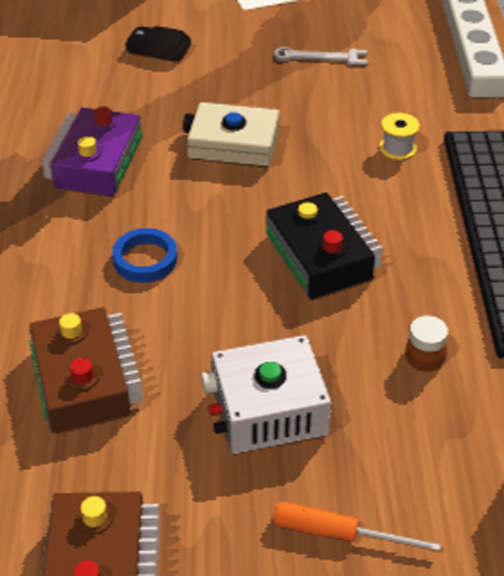

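View pics/top5.png

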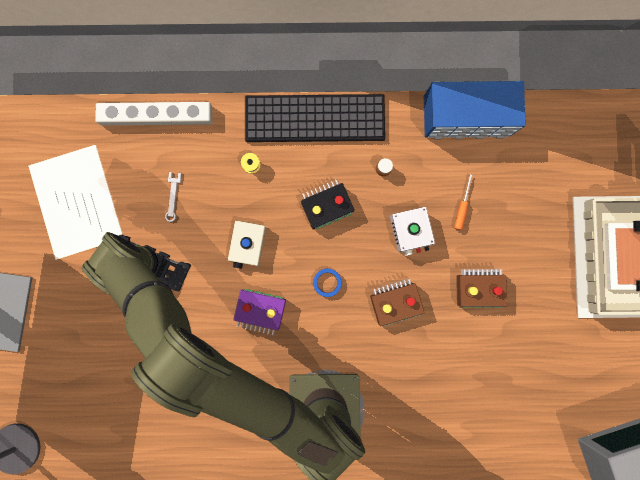

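All three caps sit low, red stands out, and every object is at its original pixels with the arm well clear.

```bash
python3 -c "
from plant import r
print(r.get_state()['qd'].round(3)); print(r.finish_job())"
```

```text
[ 0.01  -0.001  0.002 -0.001 -0.001 -0.004 -0.001]
the job is handed in; nothing more can be done
None
```

I pushed green, then yellow, then blue with the closed fingertips, and handed the job in at about 16 s of the 51 s allowed. The job reports no verdict, so these are my own checks.

- **Force:** each button was pushed until its end spring was felt, with readings of 5.3 N on green, 6.1 N on yellow and 4.8 N on blue against the 20 N limit. Those readings came at the heights expected for fully in.
- **Depth afterwards:** the side camera puts the cap tops at about 0.076 m (green), 0.063 m (yellow) and 0.057 m (blue). That is roughly 7–9 mm in. It is a rougher measure than the force, which points to the full 10 mm.
- **Red button:** it was never touched and its top still reads 0.072 m, fully out.
- **Everything else:** by eye, the boxes and loose items stand where they did in the first pictures, except the mouse in the last top view, where the gripper hides it; the side view shows it undisturbed. The arm is clear of everything.
- **Inconclusive check:** a before/after comparison of the top view counted 2834 changed pixels. The arm and its shadow now cover part of that area, so I relied on looking at the pictures instead.
- **Low readings mid-push:** the force often read below the stated 2.5 N, with about 1 N of sensor noise, until the end spring was felt.

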